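Close the purge chamber and set its valve two turns open

ROBOT

A 7-joint arm with a two-finger parallel gripper is mounted at the origin on a cart in front of the work surface, level with it; the furniture and walls round the work are solid. World frame = base frame: x ahead of the robot, y to its left, z up, the work surface at z = 0. Lengths are in m, angles in rad, forces in N, time in s.
With the tool pointing down it reaches from about 0.425 to 0.925 m from the base axis. Payload 6.8 kg.
Tool frame: the origin (TCP) lies on the mounting face of the last link; the fingertips stand 173 mm ahead of it and the grasp point (between the pads) lies 155 mm ahead of it; z points along the fingers, y is the line along which they close (so a half turn about z gives the same grasp; the last joint's range is limited). The gripper opens to 85 mm and grips with 20 to 120 N. Pads are 22 mm wide; open, the fingers measure 114 mm over their backs; the gripper's body (76 mm by 85 mm) begins 54 mm behind the grasp point. The pads swing forward as they close: fully open they stand 13 mm farther back than shut.
Start: joints at [1.235, 0.477, 0.022, 1.555, -0.011, 1.109, -0.083], TCP at [0.152, -0.658, 0.405] pointing down, gripper open.
Joint ranges: [-2.96, 2.96], [-0.34, 2.1], [-1.41, 1.46], [0.24, 2.44], [-1.37, 4.51], [0.17, 1.92], [-2.96, 2.96]. Speed limits (rad/s): [2.39, 2.39, 3.14, 3.14, 3.14, 3.14, 3.14].

INTERFACE

Orientations are given as a rotation vector (axis times angle).
In Python, from plant import robot, cams, order, boxes_of, trace gives the robot as it stands. The module is installed in compiled form; this text tells all that it offers.
- The arm moves only by the tool arm_command, never from a script. Its arguments are lists of equal length, an entry for each row: "dp": the shift along the tool's x, y, z in mm, a list of three; "dr": the turn, a rotation vector about the tool's x, y, z in rad, a list of three; "fingers": the finger opening in mm, from 0 to 85.4. A call has 1 to 5 rows; each row is the pose to reach, as a shift and turn from the pose commanded when the call began, along the tool's axes at that moment; what a row does not reach only later rows make up. A row lasts 1/12 s, in which the tool goes at most 41.7 mm and 7.16 degrees, less where a joint would pass 70% of its speed; a pose out of reach is approached as far as the arm can. A call with a gripper value outside its range is refused whole. The fingers move at their own pace and stop on an object; "force" is the grip in N (left out, the last holds). Time passes only in rows, so rows that repeat a pose let the fingers close. It gives the time, the measured TCP pose, the force, the opening and the grip force at its end, in the units of the state.
- robot.sense(): the state, without advancing time (a new reading comes with each control period).
- cams.snapshot(name): name is "scene" or "top" or "wrist"; returns a dict with "frame" (480x640x3 uint8, red, green, blue), "range_z" (480x640 float32, m along the optical axis (not along the pixel's ray), 0 where there is no reading), "fx", "fy", "cx", "cy" (pixels), "cam_to_world" (4x4, takes a point from camera to world coordinates); the wrist camera has in their place "mount" (4x4, takes a point from camera to tool coordinates, whose origin is the TCP and whose axes are the flange's). Camera axes: x right, y down, z forward; pixel columns grow to the right and rows downward; lengths in m; the calibration is good to about 2 mm. A picture is of the moment at which its call begins: read the wrist's pose just before it.
- order.hand_in(): hands the job in; it is judged then, once.
Trained networks look in a picture, given as the dict that the camera call returned (one of the last four; its "shot" number tells which), for a name from the list of things; names that differ only in an ending like _2 or _b are one class to them, and where a whole thing is asked for, a point or a joint stands for the part that bears it (a point fixed in the world has none). Each returns a list of dicts, best first, with "p" (0 to 1); they miss things now and then, are a little off and sometimes report something else, mostly with a low value. They report only what shows in the picture. A call takes as long as a camera call.
- boxes_of(picture, thing): "centre" ([x, y, z] in m, in world coordinates, good to about 4 mm: the middle of the surface that is visible of it).
- trace(picture, thing): "region" (480x640 bool, what is visible of it).
The state is a dict: "time_s": time; "joint_pos": joint angles; "joint_vel": joint speeds; "joint_torque": joint torques, N m; "position": TCP position; "tcp_rot": TCP orientation; "wrist_force": force on the tool from outside, world axes, zero at the start; "ft_torque": the same for the moment, N m; "finger_gap": opening from 0.0 (shut) to 1.0 (fully open); "finger_force": force on a finger pad.
Only numpy, scipy, OpenCV 4.12 (cv2) and the standard library are available. Lean on these libraries where they do the work, as an engineer would, in place of code of your own. Each camera call takes 0.05 s, during which the arm holds its last target. There are 200 camera calls.

TASK

The petri dish is loaded: push the blue-framed lid of the purge chamber fully shut. Then crank the red wheel valve clockwise (seen from above) all the way to its stop, and back it off counter-clockwise exactly two full turns. Finish with the gripper still holding the wheel's black crank handle, wheel still, and leave everything else on the bench as it stands.

Things in the scene. Friction and masses are not known exactly. Their poses are not given: they have to be found in the camera images.
- chamber: Aluminium gas-purge chamber fixed to the bench, open-topped box 110 (x) x 130 (y) x 60 high, walls and floor 5 mm, a petri dish inside. Origin: centre of its underside. Its x axis points from the front wall to the hinged back wall; yaw within 0.25 rad of the world's x axis. It may stand left or right of the valve.
- chamber_lid (a joint): Angle of the chamber's blue-framed lid with clear window, rad: 0 = shut, positive = opened upward about its back edge (starts 0.6 to 1.1). The hinge has friction, so the lid stays where it is left; about 2 N down at its front edge shuts it.
- lid_hinge (a point): Point on the lid's hinge line, in the middle of the chamber's back upper edge (chamber frame: x +55, y 0, z 60.5 mm). The lid is a flat plate that reaches 110 mm from here to the front, 130 mm wide and 8 mm thick, its underside in the hinge plane; nothing stands up from its outer face. A black lift tab juts out about 10 mm further at the front.
- lid_front (a point): Middle of the lid's front edge on its outer face, 110 mm from the hinge line; moves with the lid.
- valve_body: Brass valve fixed upright to the bench, 68 mm flange, pipe stubs to both sides along its y; origin: centre of its underside. The vertical stem through the origin carries the red wheel. A small white mark on the flange lies on its -x side.
- valve_wheel (a joint): Opening angle of the red wheel, rad: 0 = closed, at its hard stop; positive = opened, counter-clockwise seen from above. Starts between 3 and 9; two turns open = 12.57; the far stop is at 25.1. Friction torque about 0.12 N m (about 3 N at the handle), no spring: it stays where it is left. At angle q the handle stands at direction pi + q in the valve's frame, so at 0 (and after each whole turn) it is over the white mark on -x.
- wheel_hub (a point): Top of the wheel's hub, on the wheel's vertical axis, 86 mm above the bench. The red rim has a centre-line radius of 45 mm, is 12 mm thick and its top is 84 mm above the bench; three spokes.
- crank_grip (a point): Middle of the black upright crank handle, a cylinder 18 mm in diameter standing on the wheel's rim 45 mm from the wheel's axis, from 86 to 132 mm above the bench; this point is at 111 mm. It revolves freely about its own vertical axis, so the gripper may hold it and go round in a circle without turning.
- petri_mid (a point): Centre of the petri dish in the chamber (78 mm in diameter, 15 mm high); stays there.
- blue_bottle_mid (a point): Bystander, centre of a blue-capped white reagent bottle, 48 mm in diameter, 88 mm high.
- black_bottle_mid (a point): Bystander, centre of a black-capped reagent bottle, 54 mm in diameter, 105 mm high, between the two analysers.
- counter_mid (a point): Bystander, centre of a dark cell counter with five coloured keys, 62 x 150 x 37 mm.

How it is judged:
On the way, in this order (a step that is already met when the one before it is completed fails the run):
1. the chamber's lid is shut (value of joint chamber_lid below 0.06 rad), for 0.2 s.
2. then the valve is closed to its stop (value of joint valve_wheel below 0.08 rad), for 0.2 s.
At the end, for the whole second after the job is handed in: Lid shut (within 0.06 rad), petri dish within 30 mm of the chamber's middle; wheel still, two turns open from its stop (12.57 rad, within 0.2); fingers holding the crank handle (over 1.5 N, grasp point within 16 mm of its axis and 35 mm of its middle) (value of joint chamber_lid below 0.06 rad and horizontal distance between petri_mid and chamber below 0.03 m and value of joint valve_wheel between 12.3664 and 12.7664 rad and velocity of joint valve_wheel between -0.1 and 0.1 rad/s and contact force between the fingers and crank_handle above 1.5 N and horizontal distance between the grasp point and crank_grip below 0.016 m and distance between the grasp point and crank_grip below 0.035 m); the arm keeps its last pose, push and grip.
It fails at once if the blue-capped white reagent bottle is moved by more than 30 mm (distance of blue_bottle_mid from where it was at the start of the episode above 0.03 m).
It fails at once if the black-capped reagent bottle is moved by more than 30 mm (distance of black_bottle_mid from where it was at the start of the episode above 0.03 m).
It fails at once if the cell counter is moved by more than 30 mm (distance of counter_mid from where it was at the start of the episode above 0.03 m).
It also fails if it takes over 72 s, if anything falls off the work surface, if the arm or the gripper's body presses on something with over 40 N, if the wrist force passes 120 N, or if a joint passes its speed limit or range.

## Working session

There is one attempt and no reset: what is moved stays moved. The work goes in short steps, Python scripts to look and compute and a tool call to move; the robot and the scene stay as the last step left them, time stands still between calls to the robot, and variables do not carry over. Pictures are saved under pics/ and viewed, at most 10 in all, crops included, and the job is handed in when it is done.

Besides the shell and the picture viewer there is one more tool, called after "Call:" as name(argument=value, ...) on one line, values as JSON. arm_command: Moves the arm, as the interface text tells. Its arguments: {"type":"object","properties":{"dp":{"type":"array","items":{"type":"array","items":{"type":"number"}}},"dr":{"type":"array","items":{"type":"array","items":{"type":"number"}}},"fingers":{"type":"array","items":{"type":"number"}},"force":{"type":"number"}},"required":["dp","dr","fingers"]}

```bash
mkdir -p pics
cat > h.py <<'E'
import numpy as np, cv2
from plant import robot, cams, order, boxes_of, trace
from scipy.spatial.transform import Rotation as R
def cloud(s,region,T=None):
    v,u=np.nonzero(region&(s["range_z"]>0)); z=s["range_z"][v,u]
    P=np.c_[(u-s["cx"])/s["fx"]*z,(v-s["cy"])/s["fy"]*z,z]
    T=s["cam_to_world"] if T is None else T
    return P@T[:3,:3].T+T[:3,3]
def save(s,n): cv2.imwrite(f"pics/{n}.png",s["frame"][:,:,::-1])
E
python3 - <<'E'
from h import *
np.set_printoptions(precision=4,suppress=True)
st=robot.sense(); print(st["position"],st["tcp_rot"],st["time_s"],R.from_rotvec(st["tcp_rot"]).as_matrix())
for c in ("scene","top"):
    s=cams.snapshot(c); save(s,c+"0")
    for t in ["chamber","chamber_lid","lid_hinge","lid_front","valve_body","valve_wheel","wheel_hub","crank_grip","petri_mid","blue_bottle_mid","black_bottle_mid","counter_mid"]:
        try:
            b=boxes_of(s,t); print(c,t,[(np.round(x["centre"],3),round(x["p"],2)) for x in b[:2]])
        except Exception as e: print(c,t,e)
E
```

```text
[ 0.1524 -0.6573  0.4037] [-3.1194 -0.3569  0.0006] 0.0 [[ 0.9742  0.2259 -0.0006]
 [ 0.2259 -0.9742  0.0018]
 [-0.0001 -0.0019 -1.    ]]
scene chamber [(array([ 0.481, -0.291,  0.042]), 0.93)]
scene chamber_lid [(array([ 0.499, -0.28 ,  0.124]), 0.57)]
scene lid_hinge [(array([ 0.498, -0.276,  0.12 ]), 0.73)]
scene lid_front [(array([ 0.497, -0.28 ,  0.123]), 0.51)]
scene valve_body [(array([0.485, 0.284, 0.079]), 0.69), (array([ 0.48 , -0.29 ,  0.043]), 0.37)]
scene valve_wheel [(array([0.491, 0.285, 0.084]), 0.68)]
scene wheel_hub [(array([0.494, 0.28 , 0.08 ]), 0.8)]
scene crank_grip [(array([0.516, 0.315, 0.118]), 0.6), (array([0.484, 0.284, 0.077]), 0.39)]
scene petri_mid [(array([ 0.496, -0.331,  0.017]), 0.47)]
scene blue_bottle_mid [(array([0.452, 0.523, 0.058]), 0.65)]
scene black_bottle_mid [(array([ 0.647, -0.043,  0.06 ]), 0.76), (array([0.451, 0.524, 0.054]), 0.73)]
scene counter_mid [(array([ 0.491, -0.471,  0.033]), 0.77)]
top chamber [(array([ 0.479, -0.297,  0.062]), 0.79)]
top chamber_lid [(array([ 0.5  , -0.297,  0.112]), 0.9), (array([0.494, 0.275, 0.082]), 0.72)]
top lid_hinge []
top lid_front [(array([ 0.502, -0.297,  0.12 ]), 0.58)]
top valve_body [(array([0.487, 0.275, 0.083]), 0.71), (array([0.494, 0.275, 0.078]), 0.63)]
top valve_wheel [(array([0.491, 0.272, 0.082]), 0.72)]
top wheel_hub [(array([0.492, 0.275, 0.085]), 0.82)]
top crank_grip [(array([0.517, 0.303, 0.128]), 0.5)]
top petri_mid []
top blue_bottle_mid [(array([0.466, 0.509, 0.066]), 0.64)]
top black_bottle_mid [(array([ 0.646, -0.061,  0.078]), 0.89)]
top counter_mid [(array([ 0.502, -0.478,  0.024]), 0.67), (array([ 0.479, -0.298,  0.061]), 0.27)]
```

View pics/scene0.png

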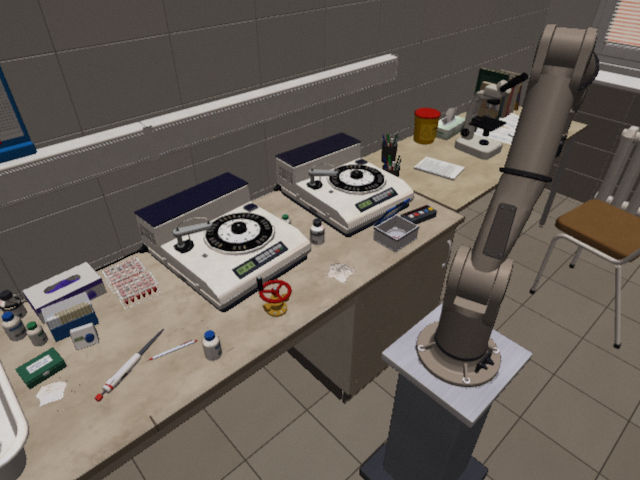

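View pics/top0.png

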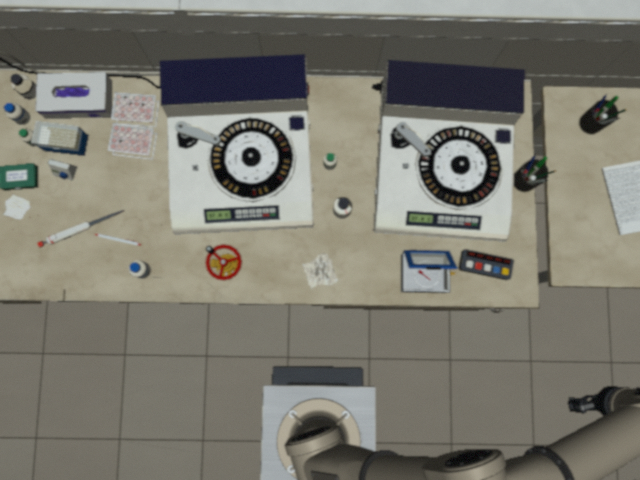

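Run:
```python
from h import *
np.set_printoptions(precision=4,suppress=True)
s=cams.snapshot("top"); P=cloud(s,np.ones((480,640),bool)); F=s["frame"][s["range_z"]>0].astype(int)
# lid
rg=trace(s,"chamber_lid"); print([ (r["p"],r["region"].sum()) for r in rg])
rc=trace(s,"chamber")
for nm,r in (("lid",rg[0]["region"]),("ch",rc[0]["region"])):
    Q=cloud(s,r); print(nm,Q.min(0),Q.max(0),np.percentile(Q,[5,50,95],axis=0))
hsv=cv2.cvtColor(s["frame"],cv2.COLOR_RGB2HSV)[s["range_z"]>0]
near=lambda c,r:(np.hypot(P[:,0]-c[0],P[:,1]-c[1])<r)
blue=near((.49,-.297),.11)&(hsv[:,0]>100)&(hsv[:,0]<125)&(hsv[:,1]>120)&(P[:,2]>.05)
B=P[blue]; print("blue",len(B))
# plane fit (SVD, trimmed)
for _ in range(4):
    c=B.mean(0); n=np.linalg.svd(B-c)[2][2]; d=(B-c)@n; B=B[abs(d)<max(2*d.std(),.002)]
n*=np.sign(n[2]); print(len(B),"c",c,"n",n,"tilt",np.arccos(n[2]),"yaw",np.arctan2(n[1],n[0]),d.std(),B[:,2].min(),B[:,2].max())
yaw=np.arctan2(n[1],n[0]); ax=np.array([np.cos(yaw),np.sin(yaw)]); ay=np.array([-ax[1],ax[0]])
print("lid lateral",np.percentile(B[:,:2]@ay,[1,99]),"along",np.percentile(B[:,:2]@ax,[1,99]))
# red wheel
red=near((.492,.274),.08)&((hsv[:,0]<8)|(hsv[:,0]>172))&(hsv[:,1]>130)&(P[:,2]>.07)
W=P[red][:,:2]; A=np.c_[2*W,np.ones(len(W))]; sol=np.linalg.lstsq(A,(W**2).sum(1),rcond=None)[0]
print("wheel mid(minmax)",(W.min(0)+W.max(0))/2,W.max(0)-W.min(0),np.median(P[red][:,2]),len(W))
h=near((.492,.274),.085)&(P[:,2]>.105); print("handle",P[h].mean(0) ,h.sum(),P[h][:,2].max())
# height maps max-z per 3cm cell
def hm(x0,x1,y0,y1,st=.03):
    for x in np.arange(x1,x0,-st):
        print("x%.2f"%x,[int(1000*P[(abs(P[:,0]-x)<st/2)&(abs(P[:,1]-y)<st/2)][:,2].max(initial=0)) for y in np.arange(y1,y0,-st)])
print("valve y.42..");hm(.40,.66,.12,.42)
print("chamber y-.18..");hm(.40,.66,-.44,-.18)
```

```text
[(0.74, np.int64(902))]
lid [ 0.4699 -0.3994 -0.002 ] [ 0.5449 -0.2323  0.1743] [[ 0.4751 -0.3557  0.0718]
 [ 0.5024 -0.2972  0.1188]
 [ 0.5322 -0.2382  0.1627]]
ch [ 0.4181 -0.3834 -0.0099] [ 0.5449 -0.2304  0.1743] [[ 0.4223 -0.3589  0.0009]
 [ 0.4775 -0.2975  0.058 ]
 [ 0.5285 -0.2333  0.1577]]
blue 263
237 c [ 0.4971 -0.2948  0.1305] n [ 0.8515 -0.0039  0.5244] tilt 1.018834587532291 yaw -0.00454633082973652 0.0016333495754639613 0.07027617983843593 0.16833223256744323
lid lateral [-0.354  -0.2313] along [0.4773 0.5332]
wheel mid(minmax) [0.4903 0.2728] [0.0963 0.0957] 0.08407433439491174 365
handle [0.5188 0.3031 0.1281] 46 0.13940351047075672
valve y.42..
x0.66 [119, 121, 118, 118, 123, 121, 128, 130, 131, 127]
x0.63 [117, 118, 115, 115, 119, 115, 118, 116, 116, 113]
x0.60 [108, 107, 105, 106, 110, 105, 104, 104, 102, 101]
x0.57 [93, 94, 87, 91, 86, 80, 77, 67, 63, 10]
x0.54 [10, 9, 8, 9, 137, 90, 88, 15, 13, 10]
x0.51 [9, 12, 11, 85, 139, 94, 96, 89, 9, 12]
x0.48 [9, 11, 10, 93, 92, 98, 90, 86, 9, 11]
x0.45 [11, 11, 10, 10, 93, 91, 95, 12, 10, 12]
x0.42 [11, 10, 11, 10, 14, 10, 9, 7, 10, 10]
chamber y-.18..
x0.66 [123, 119, 121, 118, 126, 126, 126, 128, 132]
x0.63 [116, 113, 116, 120, 117, 119, 115, 117, 118]
x0.60 [103, 102, 103, 105, 111, 110, 110, 111, 113]
x0.57 [79, 77, 80, 90, 85, 87, 91, 91, 92]
x0.54 [15, 10, 89, 85, 83, 85, 88, 10, 36]
x0.51 [11, 10, 135, 137, 131, 132, 137, 32, 43]
x0.48 [11, 15, 165, 171, 174, 169, 164, 39, 47]
x0.45 [10, 11, 66, 22, 26, 26, 67, 8, 9]
x0.42 [7, 10, 66, 67, 68, 68, 69, 12, 13]
```

Call:
arm_command(dp=[[30,-19,3],[60,-39,6],[90,-58,9],[121,-78,12],[152,-97,15]], dr=[[0,0,0],[0,0,0],[0,0,0],[0,0,0],[0,0,0]], fingers=[0,0,0,0,0], force=40)

```text
time_s: 1.87
position: [0.2794, -0.5274, 0.3898]
tcp_rot: [3.121, 0.356, 0.0]
wrist_force: [0.9, -0.6, 0.6]
finger_gap: 0.299
finger_force: 0.0
```

Call:
arm_command(dp=[[30,-19,3],[60,-39,6],[90,-58,9],[121,-78,12],[152,-97,15]], dr=[[0,0,0],[0,0,0],[0,0,0],[0,0,0],[0,0,0]], fingers=[0,0,0,0,0])

```text
time_s: 2.28
position: [0.4057, -0.3985, 0.3749]
tcp_rot: [3.121, 0.357, 0.001]
wrist_force: [0.4, -0.7, -1.2]
finger_gap: -0.003
finger_force: 0.0
```

Call:
arm_command(dp=[[30,-19,3],[60,-39,6],[90,-58,9],[121,-78,11],[121,-78,11]], dr=[[0,0,0],[0,0,0],[0,0,0],[0,0,0],[0,0,0]], fingers=[0,0,0,0,0])

```text
time_s: 2.7
position: [0.5104, -0.2892, 0.3637]
tcp_rot: [-3.116, -0.374, -0.006]
wrist_force: [0.6, 1.2, -0.3]
finger_gap: 0.001
finger_force: 0.0
```

Call:
arm_command(dp=[[-3,-1,15],[-6,-1,30],[-8,-2,42],[-12,-3,48],[-18,-4,52]], dr=[[0,0,0],[0,0,0],[0,0,0],[0,0,0],[0,0,0]], fingers=[0,0,0,0,0])

```text
time_s: 3.12
position: [0.4867, -0.2966, 0.3113]
tcp_rot: [-3.121, -0.358, -0.001]
wrist_force: [1.3, 1.3, 0.5]
finger_gap: -0.001
finger_force: 0.6
```

Call:
arm_command(dp=[[-6,-2,4],[-13,-3,11],[-19,-4,17],[-24,-6,25],[-30,-7,33]], dr=[[0,0,0],[0,0,0],[0,0,0],[0,0,0],[0,0,0]], fingers=[0,0,0,0,0])

```text
time_s: 3.53
position: [0.4552, -0.2969, 0.2783]
tcp_rot: [3.121, 0.357, 0.001]
wrist_force: [0.1, -0.3, 1.6]
finger_gap: 0.004
finger_force: 0.5
```

Call:
arm_command(dp=[[-3,-1,9],[-7,-2,18],[-9,-2,27],[-10,-2,33],[-10,-2,36]], dr=[[0,0,0],[0,0,0],[0,0,0],[0,0,0],[0,0,0]], fingers=[0,0,0,0,0])

```text
time_s: 3.95
position: [0.445, -0.297, 0.2416]
tcp_rot: [-3.12, -0.357, 0.004]
wrist_force: [-8.5, 3.6, 31.0]
finger_gap: 0.001
finger_force: 15.6
```

Call:
arm_command(dp=[[0,0,0],[0,0,0],[0,0,-30],[0,0,-65],[0,0,-100]], dr=[[0,0,0],[0,0,0],[0,0,0],[0,0,0],[0,0,0]], fingers=[0,0,0,0,0])

```text
time_s: 4.37
position: [0.4455, -0.2968, 0.3432]
tcp_rot: [-3.12, -0.357, 0.002]
wrist_force: [-0.4, -0.4, 0.3]
finger_gap: -0.0
finger_force: 0.0
```

Run:
```python
from h import *
np.set_printoptions(precision=4,suppress=True)
for c in ("top","scene"):
    s=cams.snapshot(c); save(s,c+"1"); P=cloud(s,np.ones((480,640),bool)); hsv=cv2.cvtColor(s["frame"],cv2.COLOR_RGB2HSV)[s["range_z"]>0]
    b=(np.hypot(P[:,0]-.48,P[:,1]+.297)<.11)&(hsv[:,0]>100)&(hsv[:,0]<125)&(hsv[:,1]>120)&(P[:,2]>.05)&(P[:,2]<.2)
    B=P[b]; print(c,len(B),B.min(0),B.max(0),np.percentile(B[:,2],[5,50,95]))
    print("z slope vs x",np.polyfit(B[:,0],B[:,2],1))
```

```text
top 436 [ 0.4191 -0.3398  0.0563] [ 0.5281 -0.2321  0.0809] [0.0618 0.0691 0.0759]
z slope vs x [0.0059 0.0662]
scene 269 [ 0.4174 -0.3617  0.0602] [ 0.5348 -0.2259  0.0735] [0.0635 0.068  0.0716]
z slope vs x [0.0044 0.0657]
```

Call:
arm_command(dp=[[12,-35,-2],[24,-70,-4],[36,-105,-6],[48,-140,-8],[60,-175,-10]], dr=[[0,0,0],[0,0,0],[0,0,0],[0,0,0],[0,0,0]], fingers=[0,0,0,0,0])

```text
time_s: 4.88
position: [0.4644, -0.1113, 0.3524]
tcp_rot: [3.121, 0.357, 0.0]
wrist_force: [1.2, 0.4, -0.3]
finger_gap: -0.003
finger_force: 0.0
```

Call:
arm_command(dp=[[12,-35,-2],[24,-70,-4],[36,-105,-6],[48,-140,-8],[60,-175,-10]], dr=[[0,0,0],[0,0,0],[0,0,0],[0,0,0],[0,0,0]], fingers=[0,0,0,0,0])

```text
time_s: 5.3
position: [0.4833, 0.0728, 0.3624]
tcp_rot: [-3.121, -0.357, -0.0]
wrist_force: [0.6, 0.3, -0.0]
finger_gap: 0.0
finger_force: 0.0
```

Call:
arm_command(dp=[[12,-35,-2],[24,-70,-4],[36,-105,-6],[48,-140,-8],[60,-175,-10]], dr=[[0,0,0.057],[0,0,0.114],[0,0,0.171],[0,0,0.228],[0,0,0.228]], fingers=[60,60,60,60,60])

```text
time_s: 5.72
position: [0.5022, 0.2569, 0.3722]
tcp_rot: [3.141, -0.005, -0.0]
wrist_force: [0.3, 0.1, -0.2]
finger_gap: 0.691
finger_force: 0.0
```

Call:
arm_command(dp=[[0,0,0],[0,0,0],[0,0,0]], dr=[[0,0,0],[0,0,0],[0,0,0]], fingers=[60,60,60])

```text
time_s: 5.97
position: [0.5023, 0.2547, 0.3719]
tcp_rot: [3.141, 0.0, -0.002]
wrist_force: [-0.2, -0.3, -0.4]
finger_gap: 0.705
finger_force: 0.0
```

Run:
```python
from h import *
np.set_printoptions(precision=4,suppress=True)
st=robot.sense(); s=cams.snapshot("wrist"); save(s,"wrist1")
T=np.eye(4); T[:3,:3]=R.from_rotvec(st["tcp_rot"]).as_matrix(); T[:3,3]=st["position"]; print(T,st["joint_pos"]); T=T@s["mount"]
for n in ("crank_grip","wheel_hub","valve_body"): print(n,[(x["centre"],x["p"]) for x in boxes_of(s,n)[:2]])
P=cloud(s,np.ones((480,640),bool),T); hsv=cv2.cvtColor(s["frame"],cv2.COLOR_RGB2HSV)[s["range_z"]>0]
near=np.hypot(P[:,0]-.49,P[:,1]-.273)<.085
h=near&(P[:,2]>.105)&(P[:,2]<.14)&(hsv[:,2]<90); Q=P[h]
if len(Q): t=Q[Q[:,2]>np.percentile(Q[:,2],90)-.006]; print("handle",len(Q),Q.min(0),Q.max(0),"top",t.mean(0),np.median(t,0))
red=near&((hsv[:,0]<8)|(hsv[:,0]>172))&(hsv[:,1]>130)&(P[:,2]>.075)&(P[:,2]<.095)
W=P[red]; print("wheel",len(W),W.min(0),W.max(0),(W.min(0)+W.max(0))/2)
```

```text
[[ 1.      0.0003 -0.001   0.5023]
 [ 0.0003 -1.     -0.001   0.2547]
 [-0.001   0.001  -1.      0.3719]
 [ 0.      0.      0.      1.    ]] [-0.2627  0.3584 -0.3951  1.8389  0.1638  0.9775 -2.2979]
crank_grip [([0.5157, 0.3017, 0.1323], 0.57)]
wheel_hub [([0.4934, 0.2792, 0.086], 0.6)]
valve_body [([0.4987, 0.2755, 0.0857], 0.7)]
handle 692 [0.5097 0.2976 0.1052] [0.5272 0.3146 0.1353] top [0.5198 0.3051 0.1306] [0.5208 0.3043 0.1308]
wheel 5817 [0.441  0.223  0.0757] [0.5387 0.3217 0.0933] [0.4898 0.2723 0.0845]
```

View pics/wrist1.png

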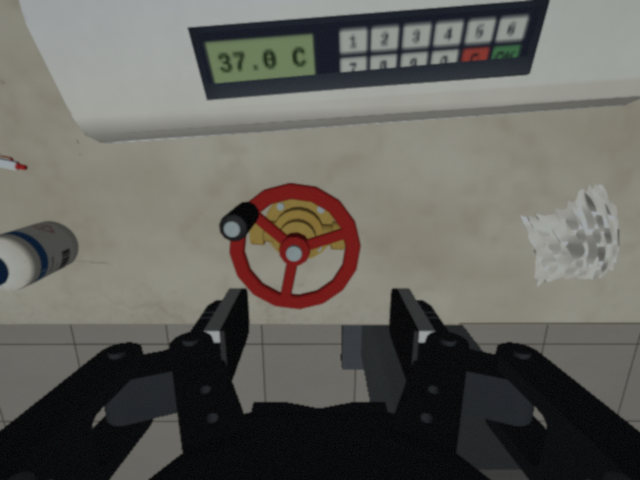

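Call:
arm_command(dp=[[9,-25,10],[17,-50,30],[17,-50,60],[17,-50,90],[17,-50,104]], dr=[[0,0,0],[0,0,0],[0,0,0],[0,0,0],[0,0,0]], fingers=[60,60,60,60,60], force=40)

```text
time_s: 6.58
position: [0.5187, 0.3035, 0.2651]
tcp_rot: [3.139, -0.002, -0.006]
wrist_force: [-0.3, -0.6, -1.1]
finger_gap: 0.702
finger_force: 0.0
```

Call:
arm_command(dp=[[0,0,0],[0,0,0],[0,0,0],[0,0,0],[0,0,0]], dr=[[0,0,0],[0,0,0],[0,0,0],[0,0,0],[0,0,0]], fingers=[60,10,10,10,10])

```text
time_s: 7.0
position: [0.5201, 0.3056, 0.2707]
tcp_rot: [-3.139, 0.001, -0.005]
wrist_force: [0.3, 1.1, 3.7]
finger_gap: 0.198
finger_force: 39.0
```

Call:
arm_command(dp=[[0,0,0],[0,0,0],[0,0,0]], dr=[[0,0,0],[0,0,0],[0,0,0]], fingers=[10,10,10])

```text
time_s: 7.25
position: [0.5202, 0.3057, 0.2706]
tcp_rot: [-3.139, 0.0, -0.005]
wrist_force: [-0.5, 0.6, 6.4]
finger_gap: 0.2
finger_force: 39.3
```

Run:
```python
from h import *
np.set_printoptions(precision=4,suppress=True)
st=robot.sense(); print({k:np.round(st[k],4) for k in ("position","tcp_rot","wrist_force","finger_gap","finger_force","joint_pos")})
s=cams.snapshot("wrist"); save(s,"wrist2")
```

```text
{'position': array([0.5202, 0.3057, 0.2706]), 'tcp_rot': array([-3.1395,  0.0004, -0.0051]), 'wrist_force': array([-0.538 ,  0.5747,  6.3746]), 'finger_gap': np.float64(0.1999), 'finger_force': np.float64(39.275), 'joint_pos': array([-0.3601,  0.5404, -0.364 ,  1.8247,  0.2542,  0.8183, -2.4219])}
```

View pics/wrist2.png

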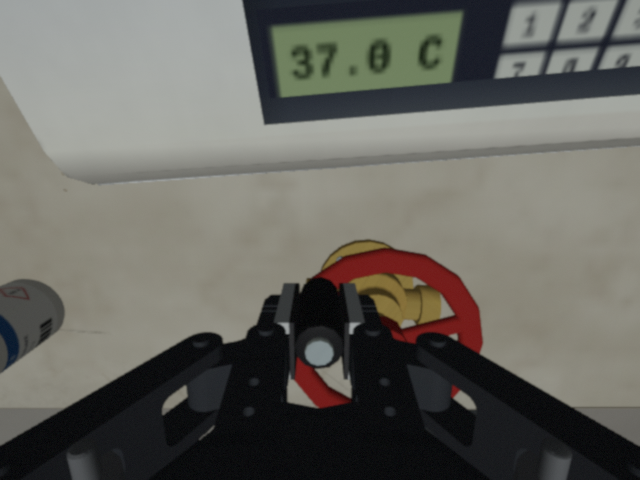

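```bash
cat > circ.py <<'E'
import sys, numpy as np
def tab(a0,step,n,r=45.):
    p=lambda a: np.round(r*np.array([np.cos(np.radians(a)),-np.sin(np.radians(a))]))  # tool x,y
    a=a0
    while n>0:
        k=min(5,n); b=p(a); print(round(a,1),'->',round(a+k*step,1),[[int(v) for v in p(a+i*step)-b]+[0] for i in range(1,k+1)]); a+=k*step; n-=k
tab(*map(float,sys.argv[1:4]))
E
python3 circ.py 47.7 -18 20
```

```text
47.7 -> -42.3 [[9, 11, 0], [14, 24, 0], [15, 38, 0], [11, 52, 0], [3, 63, 0]]
-42.3 -> -132.3 [[-11, 9, 0], [-24, 14, 0], [-38, 15, 0], [-52, 11, 0], [-63, 3, 0]]
-132.3 -> -222.3 [[-9, -11, 0], [-14, -24, 0], [-15, -38, 0], [-11, -52, 0], [-3, -63, 0]]
-222.3 -> -312.3 [[11, -9, 0], [24, -14, 0], [38, -15, 0], [52, -11, 0], [63, -3, 0]]
```

Call:
arm_command(dp=[[9,11,0],[14,24,0],[15,38,0],[11,52,0],[3,63,0]], dr=[[0,0,0],[0,0,0],[0,0,0],[0,0,0],[0,0,0]], fingers=[10,10,10,10,10])

```text
time_s: 7.72
position: [0.5232, 0.2433, 0.2707]
tcp_rot: [-3.137, -0.0, -0.006]
wrist_force: [-0.1, 6.8, 3.9]
finger_gap: 0.199
finger_force: 39.4
```

Call:
arm_command(dp=[[0,0,0]], dr=[[0,0,0]], fingers=[10])

```text
time_s: 7.8
position: [0.5217, 0.2418, 0.2706]
tcp_rot: [-3.14, 0.001, -0.002]
wrist_force: [-2.6, -0.5, 8.0]
finger_gap: 0.201
finger_force: 39.7
```

Call:
arm_command(dp=[[-11,9,0],[-24,14,0],[-38,15,0],[-52,11,0]], dr=[[0,0,0],[0,0,0],[0,0,0],[0,0,0]], fingers=[10,10,10,10])

```text
time_s: 8.13
position: [0.4718, 0.2311, 0.2706]
tcp_rot: [-3.139, 0.003, -0.01]
wrist_force: [6.1, 3.2, 4.1]
finger_gap: 0.202
finger_force: 40.4
```

```bash
python3 circ.py -114.3 -9 20
```

```text
-114.3 -> -159.3 [[-6, -3, 0], [-11, -8, 0], [-16, -13, 0], [-20, -19, 0], [-23, -25, 0]]
-159.3 -> -204.3 [[-2, -7, 0], [-3, -14, 0], [-3, -21, 0], [-1, -28, 0], [1, -35, 0]]
-204.3 -> -249.3 [[3, -6, 0], [8, -11, 0], [13, -16, 0], [19, -20, 0], [25, -23, 0]]
-249.3 -> -294.3 [[7, -2, 0], [14, -3, 0], [21, -3, 0], [28, -1, 0], [35, 1, 0]]
```

Call:
arm_command(dp=[[-6,-3,0],[-11,-8,0],[-16,-13,0]], dr=[[0,0,0],[0,0,0],[0,0,0]], fingers=[10,10,10])

```text
time_s: 8.38
position: [0.4553, 0.2439, 0.2705]
tcp_rot: [3.141, -0.002, 0.006]
wrist_force: [1.8, -3.2, 11.9]
finger_gap: 0.194
finger_force: 41.2
```

Call:
arm_command(dp=[[-4,-6,0],[-7,-12,0]], dr=[[0,0,0],[0,0,0]], fingers=[10,10])

```text
time_s: 8.55
position: [0.4479, 0.2558, 0.2705]
tcp_rot: [3.141, -0.002, 0.004]
wrist_force: [0.9, -3.8, 13.7]
finger_gap: 0.201
finger_force: 41.5
```

Call:
arm_command(dp=[[-2,-7,0],[-3,-14,-1]], dr=[[0,0,0],[0,0,0]], fingers=[10,10])

```text
time_s: 8.72
position: [0.4445, 0.2696, 0.2708]
tcp_rot: [3.14, -0.001, 0.002]
wrist_force: [3.4, -2.7, -1.2]
finger_gap: 0.201
finger_force: 40.1
```

Call:
arm_command(dp=[[0,-7,0],[1,-11,0]], dr=[[0,0,0],[0,0,0]], fingers=[10,10])

```text
time_s: 8.88
position: [0.4452, 0.2786, 0.2703]
tcp_rot: [3.133, -0.002, -0.003]
wrist_force: [-7.6, -21.8, 28.2]
finger_gap: 0.195
finger_force: 43.5
```

Call:
arm_command(dp=[[0,-2,-1],[0,-3,-2],[0,-3,-2],[0,-3,-2],[0,-3,-2]], dr=[[0,0,0],[0,0,0],[0,0,0],[0,0,0],[0,0,0]], fingers=[10,10,10,10,10])

```text
time_s: 9.3
position: [0.4454, 0.2789, 0.2706]
tcp_rot: [3.13, -0.006, -0.006]
wrist_force: [-1.0, -16.0, 7.6]
finger_gap: 0.199
finger_force: 41.3
```

Run:
```python
from h import *
np.set_printoptions(precision=4,suppress=True)
st=robot.sense(); print({k:np.round(st[k],4) for k in ("position","tcp_rot","wrist_force","ft_torque","joint_pos")})
T=np.eye(4); T[:3,:3]=R.from_rotvec(st["tcp_rot"]).as_matrix(); T[:3,3]=st["position"]
s=cams.snapshot("wrist"); save(s,"wrist3")
```

```text
{'position': array([0.4454, 0.2789, 0.2706]), 'tcp_rot': array([ 3.1303, -0.0064, -0.0063]), 'wrist_force': array([ -0.9842, -16.0447,   7.5841]), 'ft_torque': array([-3.3124,  0.0322,  0.0352]), 'joint_pos': array([-0.3673,  0.4395, -0.3863,  2.0025,  0.245 ,  0.7539, -2.4768])}
```

View pics/wrist3.png

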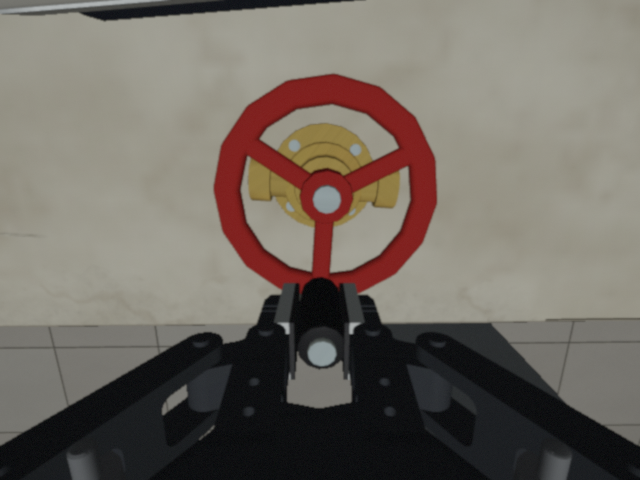

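```bash
python3 circ.py 165.3 18 40
```

```text
165.3 -> 255.3 [[-1, 14, 0], [2, 27, 0], [9, 40, 0], [20, 49, 0], [33, 55, 0]]
255.3 -> 345.3 [[14, 1, 0], [27, -2, 0], [40, -9, 0], [49, -20, 0], [55, -33, 0]]
345.3 -> 435.3 [[1, -14, 0], [-2, -27, 0], [-9, -40, 0], [-20, -49, 0], [-33, -55, 0]]
435.3 -> 525.3 [[-14, -1, 0], [-27, 2, 0], [-40, 9, 0], [-49, 20, 0], [-55, 33, 0]]
525.3 -> 615.3 [[-1, 14, 0], [2, 27, 0], [9, 40, 0], [20, 49, 0], [33, 55, 0]]
615.3 -> 705.3 [[14, 1, 0], [27, -2, 0], [40, -9, 0], [49, -20, 0], [55, -33, 0]]
705.3 -> 795.3 [[1, -14, 0], [-2, -27, 0], [-9, -40, 0], [-20, -49, 0], [-33, -55, 0]]
795.3 -> 885.3 [[-14, -1, 0], [-27, 2, 0], [-40, 9, 0], [-49, 20, 0], [-55, 33, 0]]
```

Call:
arm_command(dp=[[-1,14,0],[2,27,0],[9,40,0],[20,49,0],[33,55,0]], dr=[[0,0,0],[0,0,0],[0,0,0],[0,0,0],[0,0,0]], fingers=[10,10,10,10,10])

```text
time_s: 9.77
position: [0.4772, 0.2298, 0.2709]
tcp_rot: [-3.139, -0.002, 0.004]
wrist_force: [-2.8, 9.9, -7.4]
finger_gap: 0.204
finger_force: 40.4
```

Call:
arm_command(dp=[[14,1,0],[27,-2,0],[40,-9,0],[49,-20,0],[55,-33,0]], dr=[[0,0,0],[0,0,0],[0,0,0],[0,0,0],[0,0,0]], fingers=[10,10,10,10,10])

```text
time_s: 10.18
position: [0.5333, 0.2606, 0.2707]
tcp_rot: [3.138, -0.003, -0.005]
wrist_force: [-5.2, -3.0, 1.4]
finger_gap: 0.196
finger_force: 41.5
```

Call:
arm_command(dp=[[1,-14,0],[-2,-27,0],[-9,-40,0],[-20,-49,0],[-33,-55,0]], dr=[[0,0,0],[0,0,0],[0,0,0],[0,0,0],[0,0,0]], fingers=[10,10,10,10,10])

```text
time_s: 10.6
position: [0.4996, 0.3177, 0.2709]
tcp_rot: [3.141, 0.0, -0.0]
wrist_force: [3.2, -5.0, -6.2]
finger_gap: 0.198
finger_force: 40.8
```

Call:
arm_command(dp=[[-14,-1,0],[-27,2,0],[-40,9,0],[-49,20,0],[-55,33,0]], dr=[[0,0,0],[0,0,0],[0,0,0],[0,0,0],[0,0,0]], fingers=[10,10,10,10,10])

```text
time_s: 11.02
position: [0.4448, 0.2836, 0.2711]
tcp_rot: [-3.141, -0.002, -0.004]
wrist_force: [17.4, 0.3, -23.0]
finger_gap: 0.196
finger_force: 39.4
```

Call:
arm_command(dp=[[-1,14,1],[2,27,1],[9,40,1],[20,49,1],[33,55,1]], dr=[[0,0,0],[0,0,0],[0,0,0],[0,0,0],[0,0,0]], fingers=[10,10,10,10,10])

```text
time_s: 11.43
position: [0.4762, 0.2303, 0.2708]
tcp_rot: [-3.14, -0.004, 0.003]
wrist_force: [-2.4, 7.2, -4.8]
finger_gap: 0.195
finger_force: 41.4
```

Call:
arm_command(dp=[[14,1,0],[27,-2,0],[40,-9,0],[49,-20,0],[55,-33,0]], dr=[[0,0,0],[0,0,0],[0,0,0],[0,0,0],[0,0,0]], fingers=[10,10,10,10,10])

```text
time_s: 11.85
position: [0.5333, 0.2614, 0.2707]
tcp_rot: [3.139, -0.003, -0.003]
wrist_force: [-5.0, -3.4, 2.4]
finger_gap: 0.199
finger_force: 42.1
```

Call:
arm_command(dp=[[1,-14,0],[-2,-27,0],[-9,-40,0],[-20,-49,0],[-33,-55,0]], dr=[[0,0,0],[0,0,0],[0,0,0],[0,0,0],[0,0,0]], fingers=[10,10,10,10,10])

```text
time_s: 12.27
position: [0.4998, 0.3178, 0.2708]
tcp_rot: [3.141, 0.0, 0.001]
wrist_force: [2.8, -9.5, 1.6]
finger_gap: 0.198
finger_force: 42.1
```

Call:
arm_command(dp=[[-14,-1,0],[-27,2,0],[-40,9,0],[-49,20,0],[-55,33,0]], dr=[[0,0,0],[0,0,0],[0,0,0],[0,0,0],[0,0,0]], fingers=[10,10,10,10,10])

```text
time_s: 12.68
position: [0.4451, 0.2848, 0.2709]
tcp_rot: [-3.139, -0.003, -0.007]
wrist_force: [14.3, -0.2, -13.3]
finger_gap: 0.198
finger_force: 40.6
```

Call:
arm_command(dp=[[0,3,0],[0,5,0],[0,5,0],[0,5,0],[0,5,0]], dr=[[0,0,0],[0,0,0],[0,0,0],[0,0,0],[0,0,0]], fingers=[10,10,10,10,10])

```text
time_s: 13.1
position: [0.445, 0.2799, 0.2708]
tcp_rot: [-3.141, -0.001, 0.0]
wrist_force: [1.4, -0.2, -3.6]
finger_gap: 0.194
finger_force: 41.4
```

Run:
```python
from h import *
np.set_printoptions(precision=4,suppress=True)
st=robot.sense(); print({k:np.round(st[k],4) for k in ("position","tcp_rot","wrist_force","finger_force","finger_gap","time_s")})
M=R.from_rotvec(st["tcp_rot"]).as_matrix(); g=np.array(st["position"])+M[:,2]*.155
d=g[:2]-[.4898,.2723]; print("grasp",g,"ang",np.degrees(np.arctan2(d[1],d[0])),"r",np.hypot(*d))
s=cams.snapshot("wrist"); save(s,"wrist4")
s=cams.snapshot("top"); save(s,"top4")
```

```text
{'position': array([0.445 , 0.2799, 0.2708]), 'tcp_rot': array([-3.141 , -0.0012,  0.0002]), 'wrist_force': array([ 1.4249, -0.2403, -3.5683]), 'finger_force': np.float64(41.3617), 'finger_gap': np.float64(0.1938), 'time_s': np.float64(13.1)}
grasp [0.445  0.2799 0.1158] ang 170.3048120805782 r 0.04542054774897175
```

View pics/wrist4.png

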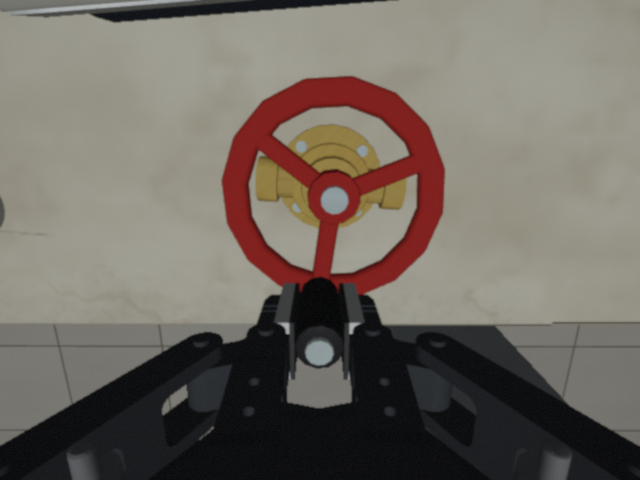

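View pics/top4.png

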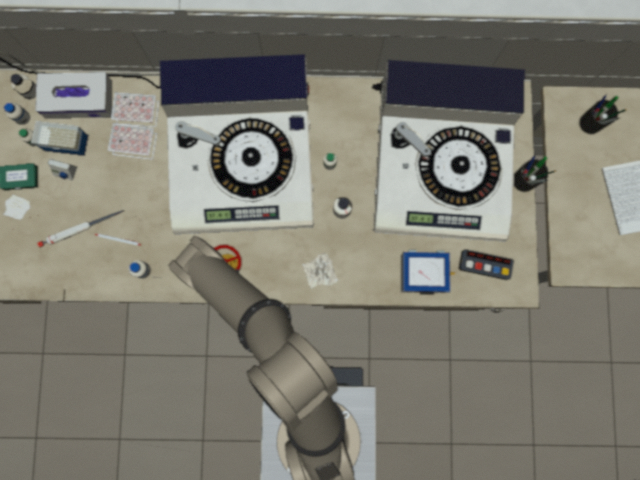

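Call:
arm_command(dp=[[0,2,0],[0,3,0],[0,3,0],[0,3,0],[0,3,0]], dr=[[0,0,0],[0,0,0],[0,0,0],[0,0,0],[0,0,0]], fingers=[10,10,10,10,10])

```text
time_s: 13.62
position: [0.4449, 0.2764, 0.2708]
tcp_rot: [-3.141, -0.0, 0.001]
wrist_force: [-2.4, 2.1, -0.2]
finger_gap: 0.195
finger_force: 41.8
```

Call:
arm_command(dp=[[0,0,0],[0,0,0],[0,0,0],[0,0,0],[0,0,0]], dr=[[0,0,0],[0,0,0],[0,0,0],[0,0,0],[0,0,0]], fingers=[10,10,10,10,10])

```text
time_s: 14.03
position: [0.445, 0.2763, 0.2707]
tcp_rot: [3.142, 0.0, -0.001]
wrist_force: [-4.4, 2.0, 1.1]
finger_gap: 0.197
finger_force: 42.0
```

Run:
```python
from h import *
np.set_printoptions(precision=4,suppress=True)
st=robot.sense(); print({k:np.round(st[k],4) for k in ("position","tcp_rot","wrist_force","finger_force","joint_vel")})
M=R.from_rotvec(st["tcp_rot"]).as_matrix(); g=np.array(st["position"])+M[:,2]*.155
d=g[:2]-[.4898,.2723]; print("ang",np.degrees(np.arctan2(d[1],d[0])))
s=cams.snapshot("wrist"); save(s,"wrist5")
I=lambda n:cv2.imread(f"pics/{n}.png")[90:400,200:460]
cv2.imwrite("pics/cmp.png",np.hstack([I("wrist3"),I("wrist5")]))
```

```text
{'position': array([0.445 , 0.2763, 0.2707]), 'tcp_rot': array([ 3.1415,  0.0002, -0.0011]), 'wrist_force': array([-4.372 ,  1.951 ,  1.0517]), 'finger_force': np.float64(42.0376), 'joint_vel': array([ 0.0019, -0.0001, -0.0011, -0.0004,  0.0027,  0.0012, -0.0005])}
ang 174.9824819917725
```

View pics/cmp.png

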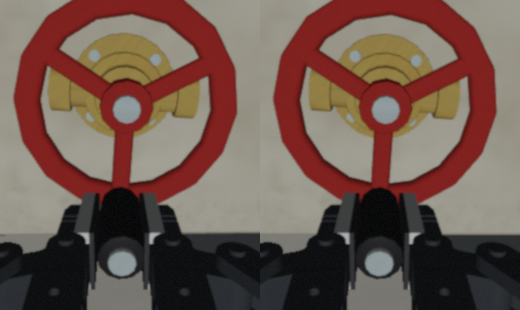

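The left half shows the wheel at the stop, with the spoke running from hub (127,110) to handle (121,195). The right half, two turns later, shows the same spoke direction from (386,110) to (380,195). The wheel is still and the grip is 42 N, so I'm handing in.

```bash
python3 -c "
from plant import order
print(order.hand_in())"
```

```text
the job is handed in; nothing more can be done
None
```

I pushed the lid shut, cranked the valve to its stop and backed it off two turns (about 1° off by my measurement), then handed the job in with the gripper still holding the handle at about 42 N; the hand-in returned no verdict.

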